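# Shut the annealing box and hold the thermometer in its roof slot

## Robot

A 7-joint arm with a two-finger parallel gripper is mounted at the origin on the work surface. World frame = base frame: x ahead of the robot, y to its left, z up, the work surface at z = 0. Lengths are in m, angles in rad, forces in N, time in s.
With the tool pointing down it reaches from about 0.425 to 0.95 m from the base axis. Payload 4.7 kg.
Tool frame: the origin (TCP) lies between the finger pads; the fingertips stand 14 mm ahead of it and the grasp point (between the pads) lies 5 mm behind it; z points along the fingers, y is the direction in which the jaws open and shut (so a half turn about z gives the same grasp; the last joint's range is limited). The gripper opens to 85 mm and grips with 20 to 120 N. Pads are 22 mm wide; open, the fingers measure 114 mm over their backs; the gripper's body (76 mm by 85 mm) begins 54 mm behind the grasp point. The pads swing forward as they close: fully open they stand 13 mm farther back than shut.
Start: joints at [-1.141, 0.469, -0.049, 1.532, 0.024, 1.141, -0.082], TCP at [0.299, 0.605, 0.245] pointing down, gripper open.
Joint ranges: [-2.59, 2.59], [-0.33, 1.99], [-1.39, 1.29], [0.1, 2.45], [-1.04, 4.18], [0.21, 1.99], [-2.66, 2.66]. Speed limits (rad/s): [2.57, 2.57, 3.14, 3.14, 3.14, 3.14, 3.14].

## Interface

Orientations are given as a unit quaternion [w, x, y, z].
In Python, from station import env, capture, job gives the robot as it stands. The module is installed in compiled form; this text tells all that it offers.
- The arm moves only by the tool carry_out, never from a script. Its argument "plan" is a list of rows, each an object with "xyz": the shift along the tool's x, y, z in mm, a list of three; "turn": the turn, a rotation vector about the tool's x, y, z in rad, a list of three. A call has 1 to 5 rows; each row is the pose to reach, as a shift and turn from the pose commanded when the call began, along the tool's axes at that moment; what a row does not reach only later rows make up. A row lasts 1/12 s, in which the tool goes at most 41.7 mm and 7.16 degrees, less where a joint would pass 70% of its speed; a pose out of reach is approached as far as the arm can. A call with a gripper value outside its range is refused whole. "grip" is the closure in counts, from 0 (fully open) to 255 (shut), set as the call begins (left out, the last holds). The fingers move at their own pace and stop on an object; the grip force is fixed at half the most. Time passes only in rows, so rows that repeat a pose let the fingers close. It gives the time, the measured TCP pose, the force and the opening at its end, in the units of the state.
- env.read_state(): the state, without advancing time (a new reading comes with each control period).
- capture(name): name is "scene" or "top" or "wrist"; returns a dict with "image" (400x640x3 uint8, red, green, blue), "vfov" (degrees; the focal length in pixels is half the picture's height over the tangent of half this angle, whatever the lens; pixels are square), "cx", "cy" (the principal point, pixels), "rvec" (rotation vector, rad) and "tvec" (3), from world to camera coordinates, as OpenCV has them. Camera axes: x right, y down, z forward; pixel columns grow to the right and rows downward; lengths in m; the calibration is good to about 2 mm. A picture is of the moment at which its call begins. There is no depth.
- job.sign_off(): hands the job in, once; it reports no verdict.
The state is a dict: "t": time; "joint_positions": joint angles; "qvel": joint speeds; "joint_torque": joint torques, N m; "ee_pos": TCP position; "tool_rot": TCP orientation; "wrist_force": force on the tool from outside, world axes, zero at the start; "ft_torque": the same for the moment, N m; "finger_gap": finger opening in m.
Only numpy, scipy, OpenCV 4.12 (cv2) and the standard library are available. Lean on these libraries where they do the work, as an engineer would, in place of code of your own. Each camera call takes 0.05 s, during which the arm holds its last target.

## Task

Shut the annealing box for a temperature check: push its door home until it snaps onto its ball catch. Then take the flat-bladed dial thermometer out of the beech caddy by its wooden grip, pass its blade straight down through the slot in the box's roof, and finish still gripping it there, most of the blade inside and the steel collar about 15 mm clear of the roof (do not let go or rest it on the roof). Leave everything else on the cart where it stands.

Things in the scene. Friction and masses are not known exactly. Their poses are not given: they have to be found in the camera images.
- kiln: Grey steel annealing box, 200 x 200 mm in plan, 120 mm tall, fixed to the cart. Origin at the centre of its underside, z up; the door is on its +y side, the flat roof is 15 mm thick and the chamber under the slot is empty for 97 mm below the roof's top face.
- slot (a point): Centre of the slot's mouth in the roof's top face (120 mm above the cart), mid-roof; same axes as the box. The slot goes straight down through the roof, 28 mm long (box x), 9 mm wide (box y): 2 mm clearance on every side of the thermometer's blade. 1.5 mm chamfer at the mouth, flat dark trim round it.
- kiln_door (a joint): Angle of the box's door, rad: 0 shut, growing as its free edge swings out to the box's +y (at angle q it runs from the hinge along the box's x axis turned by +q about z). Starts 0.5 to 0.9, swings freely; from about 0.085 a sprung ball catch resists (about 7 N at the push point), from about 0.035 it snaps the door in to a stop at 0. Seated: under 0.02.
- door_hinge (a point): Point on the door's vertical hinge line, 10 mm above the cart. Turns with the door: x along it from hinge to free edge, y out of its outer face. The door is a slab: x 0 to 190 mm, y 0 to 18 mm, 10 to 115 mm above the cart; a wire bow handle stands out to y 44 mm at x 71 to 79 mm, 31 to 99 mm above the cart.
- door_push (a point): Point on the door's outer face, clear of the handle: 140 mm from the hinge line along the door, 85 mm above the cart (30 mm below the door's top edge). Turns with the door; axes as for door_hinge, so +y is the outward normal of the face.
- probe: Dial thermometer, about 140 g, loose, upright in the caddy. Origin: centre of its steel collar's underside, z up (80 mm above the cart at the start, collar on the caddy). Below: steel blade 24 (x) x 5 (y) mm, 65 long. Above: collar 44 x 26 x 6 mm, then wooden grip 34 (x) x 22 (y) mm, from 6 to 51 mm above the origin, a white dial flat on its top. Either way round fits the slot.
- probe_tip (a point): Lower end of the thermometer's blade, on its centre line, 65 mm below the probe's origin; same axes as the probe.
- caddy: Beech mandrel caddy, fixed block 170 (x) x 60 (y) x 80 mm tall, origin at the centre of its underside. The thermometer stands in a loose well at its middle (30 x 11 mm, 74 mm deep); short steel mandrels stand up to 36 mm above its top, 60 to 75 mm from the middle towards both ends (x).
- post0: Lowest of a stack of three pale square kiln posts, 38 x 38 x 40 mm each, origin under its centre. Leave alone.
- post1: Middle kiln post of the stack. Leave alone.
- post2: Top kiln post of the stack. Leave alone.
- shoulder: Frosted blue bottle shoulder and neck, 80 mm across, 102 mm tall, origin under its centre. Leave alone.
- tongs: Metal tongs lying flat, 230 mm long (x), 42 mm wide, 10 mm high, origin under the middle. Leave alone.
- dish: White bead bowl, 90 mm across, 35 mm high, origin under its centre. Leave alone.
- marver: Dark flat marver pad, 90 x 70 x 14 mm, origin under its centre. Leave alone.
- jar: Amber glass jar with metal cap, 64 mm across, 85 mm tall, origin under its centre. Leave alone.
There are look-alikes about, which are no part of the job. There is more than one size of the probe; the job needs the middle-sized.

How it is judged:
On the way, in this order (a step that is already met when the one before it is completed fails the run):
1. the door is shut and seated on its catch (value of joint kiln_door below 0.02 rad), for 0.3 s.
2. the blade is through the roof slot, held by the gripper (value of joint kiln_door below 0.02 rad and z of probe_tip in the frame of slot below -0.035 m and x of probe_tip in the frame of slot between -0.007 and 0.007 m and y of probe_tip in the frame of slot between -0.007 and 0.007 m and contact force between the fingers and probe above 1 N), for 0.2 s.
At the end, for the whole second after the job is handed in: Door under 0.02 rad; thermometer gripped (over 1 N) and still (under 0.03 m/s), blade tip 35 to 61 mm below the roof's top face (collar at least 4 mm clear of the roof), within 7 mm of the slot's centre line in box x and y, upright within 0.12 rad (all of step 2 and z of probe_tip in the frame of slot above -0.061 m and angle between the z axis of probe and the z axis of kiln, either way round below 0.12 rad and linear speed of probe below 0.03 m/s); the arm keeps its last pose, push and grip.
It fails at once if a bystander was moved by more than 30 mm (distance of any of post0, post1, post2, shoulder, tongs, dish, marver, jar from where it was at the start of the episode above 0.03 m).
It also fails if it takes over 58 s, if anything falls off the work surface, if the arm or the gripper's body presses on something with over 40 N, if the wrist force passes 120 N, or if a joint passes its speed limit or range.

## Working session

There is one attempt and no reset: what is moved stays moved. The work goes in short steps, Python scripts to look and compute and a tool call to move; the robot and the scene stay as the last step left them, time stands still between calls to the robot, and variables do not carry over. Pictures are saved under pics/ and viewed, and the job is handed in when it is done.

Besides the shell and the picture viewer there is one more tool, called as name(argument=value, ...), one argument or row to a line, values as JSON. carry_out: Moves the arm, as the interface text tells. Its arguments: {"type":"object","properties":{"plan":{"type":"array","items":{"type":"object","properties":{"xyz":{"type":"array","items":{"type":"number"}},"turn":{"type":"array","items":{"type":"number"}}}}},"grip":{"type":"number"}},"required":["plan"]}

```bash
mkdir -p pics
cat > h.py <<'E'
import numpy as np, cv2
from scipy.spatial.transform import Rotation as R
from station import env, capture, job
def cap(n,f):
    d=capture(n); cv2.imwrite('pics/'+f+'.png',d['image'][:,:,::-1]); 
    np.savez('pics/'+f+'.npz',**{k:d[k] for k in d}); return d
def load(f): return dict(np.load('pics/'+f+'.npz'))
def KRT(d):
    h=400; f=h/2/np.tan(np.radians(float(d['vfov']))/2)
    K=np.array([[f,0,float(d['cx'])],[0,f,float(d['cy'])],[0,0,1]])
    return K,cv2.Rodrigues(np.array(d['rvec'],float))[0],np.array(d['tvec'],float).ravel()
def onz(d,uv,z):
    K,Rm,t=KRT(d); c=-Rm.T@t; v=Rm.T@np.linalg.inv(K)@np.array([uv[0],uv[1],1.]); s=(z-c[2])/v[2]; return c+s*v
def proj(d,p):
    K,Rm,t=KRT(d); q=K@(Rm@np.array(p,float)+t); return q[:2]/q[2]
def crop(f,x0,y0,w,h,s,out):
    im=cv2.imread('pics/'+f+'.png')[y0:y0+h,x0:x0+w]
    cv2.imwrite('pics/'+out+'.png',cv2.resize(im,None,fx=s,fy=s,interpolation=cv2.INTER_CUBIC))
E
python3 - <<'E'
from h import *
for n in ['scene','top','wrist']:
    d=cap(n,n+'0'); K,Rm,t=KRT(d); print(n,d['vfov'],d['cx'],d['cy'],-Rm.T@t)
    print([k for k in d])
print(env.read_state())
E
```

```text
scene 49.5940838285115 319.7875685004491 198.08997670969876 [1.3296655  0.58230729 0.77296383]
['image', 'vfov', 'cx', 'cy', 'rvec', 'tvec']
top 50.61054432235731 321.0245231134695 207.04198987880002 [3.50179050e-01 4.96929507e-04 1.47047333e+00]
['image', 'vfov', 'cx', 'cy', 'rvec', 'tvec']
wrist 67.78576166181271 316.03640724603645 194.33761795224464 [0.22333907 0.64259528 0.37275467]
['image', 'vfov', 'cx', 'cy', 'rvec', 'tvec']
{'t': 0.15, 'joint_positions': array([-1.14088954,  0.46930194, -0.04859358,  1.53340844,  0.02410504,
        1.14101423, -0.08233519]), 'qvel': array([ 1.69419649e-05, -1.64793021e-03, -1.37177285e-04, -1.85145212e-03,
       -8.27602095e-05, -3.38823227e-04,  4.80902685e-04]), 'joint_torque': array([ 4.76383229e-04, -5.10765731e+01, -4.67153010e-02, -2.37979460e+01,
        1.07397055e-02,  5.36680338e-03, -7.27442426e-06]), 'ee_pos': array([0.29874044, 0.6048195 , 0.24447632]), 'tool_rot': array([-1.49432313e-04,  2.27400874e-01,  9.73800927e-01, -7.58586245e-04]), 'wrist_force': array([-0.7193986 , -0.55049971, -0.11316678]), 'ft_torque': array([-0.01271787,  0.04073985, -0.03301612]), 'finger_gap': 0.08571085061119867}
```

View pics/scene0.png

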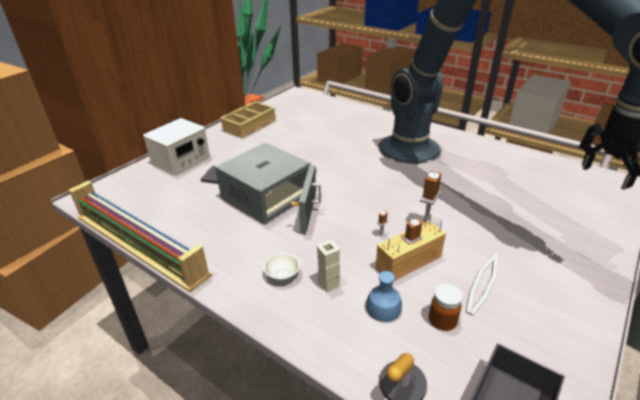

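View pics/top0.png

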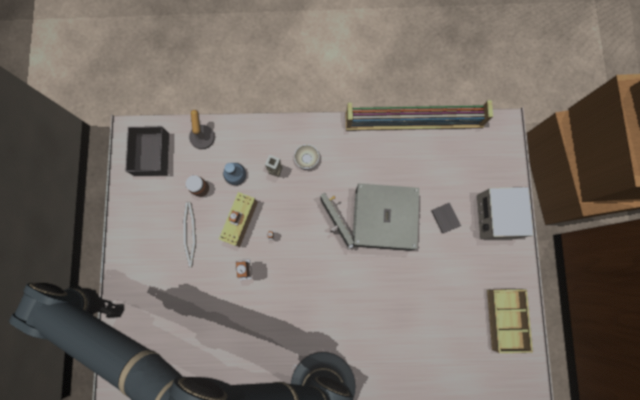

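View pics/wrist0.png

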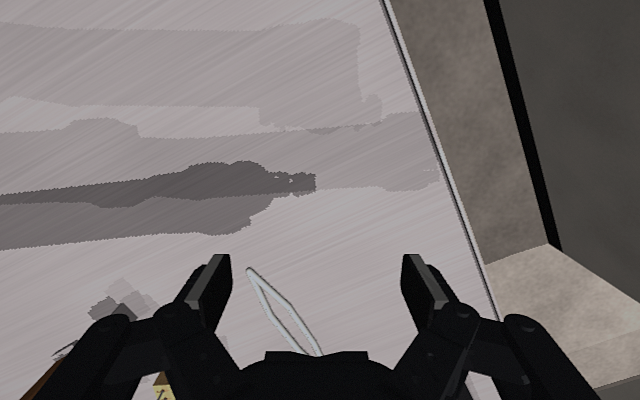

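Thermometer candidates in the top view: one standing in the caddy (235,216), a tall one in the open (242,270), and a tiny one (272,236). The caddy one fits the description. I'll check it in enlarged crops.

Run:
```python
from h import *
crop('top0',180,140,120,150,4,'c1'); crop('top0',310,170,120,90,6,'c2'); crop('scene0',350,160,110,130,5,'c3');crop('scene0',200,130,140,110,5,'c4')
```

```text
(no output)
```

View pics/c1.png

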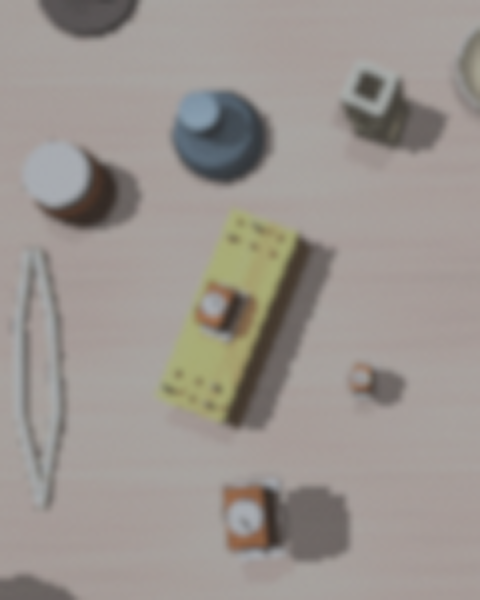

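View pics/c2.png

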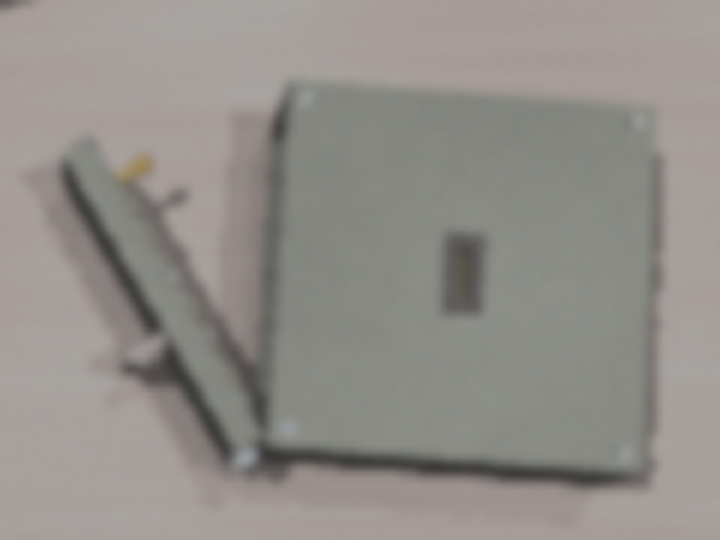

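View pics/c3.png

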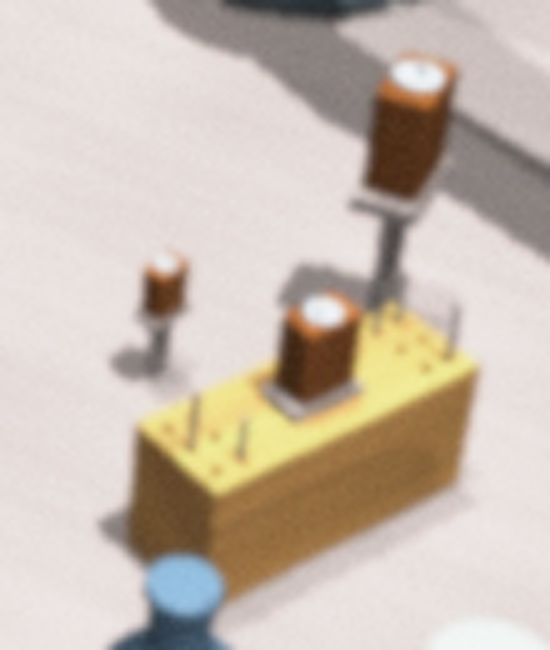

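View pics/c4.png

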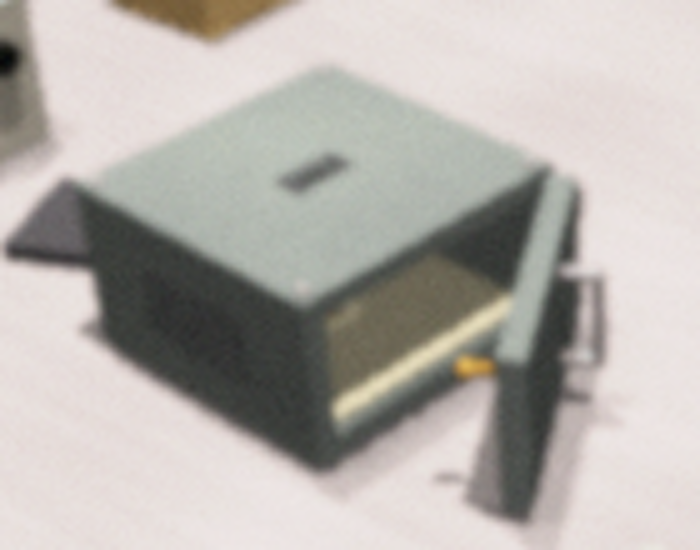

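Run:
```python
from h import *
d=load('top0')
def t(p,s,x0,y0,z): return onz(d,(x0+p[0]/s,y0+p[1]/s),z)
C=[t(p,6,310,170,.12)[:2] for p in [(290,82),(652,105),(645,478),(264,445)]]
for c in C: print('roof',c.round(4))
print('sizes',[round(np.linalg.norm(C[i]-C[(i+1)%4]),4) for i in range(4)], 'ctr',np.mean(C,0))
print('slot',t((463,273),6,310,170,.12))
for p in [(84,140),(118,175),(243,460),(225,455),(62,170),(265,440)]: print('door',p,t(p,6,310,170,.115))
for p in [(235,210),(302,237),(228,424),(160,396)]: print('caddy',p,t(p,4,180,140,.08))
print('dial',t((213,305),4,180,140,.131)); 
for p in [(207,280),(238,284),(228,332),(197,328)]: print(t(p,4,180,140,.131)) 
s=load('scene0')
def ts(p,x0,y0,z): return onz(s,(x0+p[0]/5,y0+p[1]/5),z)
print('scene slot',ts((313,173),200,130,.12))
for p in [(325,68),(88,185),(305,308),(545,168)]: print('roof',ts(p,200,130,.12))
for p in [(562,172),(580,185),(498,352),(525,365)]: print('door',ts(p,200,130,.115))
print('dial',ts((324,310),350,160,.131))
for p in [(140,435),(215,495),(480,365),(395,300)]: print('caddy',ts(p,350,160,.08))
```

```text
roof [ 0.6513 -0.1308]
roof [ 0.6346 -0.3273]
roof [ 0.4325 -0.3117]
roof [ 0.4541 -0.11  ]
sizes [np.float64(0.1972), np.float64(0.2027), np.float64(0.2028), np.float64(0.1983)] ctr [ 0.54313207 -0.21996934]
slot [ 0.54435634 -0.22018194  0.12      ]
door (84, 140) [ 0.62238987 -0.01800766  0.115     ]
door (118, 175) [ 0.60263847 -0.03605185  0.115     ]
door (243, 460) [ 0.44676339 -0.09898495  0.115     ]
door (225, 455) [ 0.44962107 -0.0894698   0.115     ]
door (62, 170) [ 0.60601571 -0.00569314  0.115     ]
door (265, 440) [ 0.45717852 -0.11107376  0.115     ]
caddy (235, 210) [0.63802426 0.26705101 0.08      ]
caddy (302, 237) [0.61388032 0.21084403 0.08      ]
caddy (228, 424) [0.45906052 0.27073204 0.08      ]
caddy (160, 396) [0.48320716 0.32689573 0.08      ]
dial [0.55034177 0.27395913 0.131     ]
[0.57068815 0.27903984 0.131     ]
[0.56693863 0.25417814 0.131     ]
[0.52834164 0.26171182 0.131     ]
[0.53205988 0.2864584  0.131     ]
scene slot [ 0.54685835 -0.21342865  0.12      ]
roof [ 0.44491345 -0.29636739  0.12      ]
roof [ 0.63305491 -0.31275712  0.12      ]
roof [ 0.65451734 -0.12069156  0.12      ]
roof [ 0.46369623 -0.1045239   0.12      ]
door [ 0.45497026 -0.0986724   0.115     ]
door [ 0.46080667 -0.08099029  0.115     ]
door [ 0.62126141 -0.01501906  0.115     ]
door [0.62229405 0.00372902 0.115     ]
dial [0.54990436 0.27868409 0.131     ]
caddy [0.62592276 0.22604087 0.08      ]
caddy [0.64196177 0.27503909 0.08      ]
caddy [0.48340106 0.33697678 0.08      ]
caddy [0.45935277 0.28060909 0.08      ]
```

```bash
cat >> h.py <<'E'
def toolR():
    s=env.read_state(); w,x,y,z=s['tool_rot']; return R.from_quat([x,y,z,w]), np.array(s['ee_pos']), s
def go(p,ang=None):
    "target TCP p, ang=world angle (deg) of tool x, tool pointing down"
    Rt,e,s=toolR()
    d=Rt.inv().apply(np.array(p)-e)*1000
    if ang is None: rv=np.zeros(3)
    else:
        a=np.radians(ang); X=np.array([np.cos(a),np.sin(a),0]);Z=np.array([0,0,-1.]);Y=np.cross(Z,X)
        rv=(Rt.inv()*R.from_matrix(np.stack([X,Y,Z],1))).as_rotvec()
    X=Rt.as_matrix()
    print('t',round(s['t'],2),'at',e.round(4),'xang',np.degrees(np.arctan2(X[1,0],X[0,0])).round(2),'gap',round(s['finger_gap'],4),'F',np.round(s['wrist_force'],1))
    print('shift mm',d.round(1),'turn',rv.round(3))
E
python3 - <<'E'
from h import *
go((.546,.035,.245),100)
E
```

```text
t 0.15 at [0.2987 0.6048 0.2445] xang 153.71 gap 0.0857 F [-0.7 -0.6 -0.1]
shift mm [-4.741e+02 -4.014e+02  1.000e-01] turn [-0.001  0.001  0.937]
```

carry_out(
  plan=[
    {"xyz": [-30, -25, 0], "turn": [0, 0, 0.06]},
    {"xyz": [-60, -50, 0], "turn": [0, 0, 0.12]},
    {"xyz": [-90, -76, 0], "turn": [0, 0, 0.18]},
    {"xyz": [-120, -101, 0], "turn": [0, 0, 0.24]},
    {"xyz": [-150, -127, 0], "turn": [0, 0, 0.3]},
  ],
  grip=255,
)

```text
t: 0.57
ee_pos: [0.3775, 0.4231, 0.245]
tool_rot: [-0.0, 0.372, 0.928, -0.0]
wrist_force: [1.0, -0.1, -0.3]
finger_gap: 0.0257
```

Run:
```python
from h import *
go((.546,.035,.245),100)
```

```text
t 0.57 at [0.3775 0.4231 0.245 ] xang 136.37 gap 0.0257 F [ 1.  -0.1 -0.3]
shift mm [-3.897e+02 -1.646e+02  1.000e-01] turn [-0.     0.     0.635]
```

carry_out(
  plan=[
    {"xyz": [-38, -16, 0], "turn": [0, 0, 0.06]},
    {"xyz": [-76, -32, 0], "turn": [0, 0, 0.12]},
    {"xyz": [-114, -48, 0], "turn": [0, 0, 0.18]},
    {"xyz": [-152, -64, 0], "turn": [0, 0, 0.24]},
    {"xyz": [-190, -80, 0], "turn": [0, 0, 0.3]},
  ],
)

```text
t: 0.98
ee_pos: [0.4602, 0.2341, 0.2453]
tool_rot: [-0.0, 0.506, 0.862, 0.0]
wrist_force: [1.7, -0.2, -0.1]
finger_gap: 0.0002
```

Run:
```python
from h import *
go((.546,.035,.245),100)
```

```text
t 0.98 at [0.4602 0.2341 0.2453] xang 119.17 gap 0.0002 F [ 1.7 -0.2 -0.1]
shift mm [-215.7  -22.2    0.3] turn [-0.    -0.     0.335]
```

carry_out(
  plan=[
    {"xyz": [-41, -4, 0], "turn": [0, 0, 0.07]},
    {"xyz": [-82, -8, 0], "turn": [0, 0, 0.14]},
    {"xyz": [-123, -13, 0], "turn": [0, 0, 0.21]},
    {"xyz": [-164, -17, 0], "turn": [0, 0, 0.28]},
    {"xyz": [-203, -22, 0], "turn": [0, 0, 0.335]},
  ],
)

```text
t: 1.4
ee_pos: [0.5407, 0.0462, 0.2454]
tool_rot: [0.0, 0.643, 0.766, 0.0]
wrist_force: [0.1, 0.1, -1.3]
finger_gap: 0.0001
```

Run:
```python
from h import *
go((.546,.035,.245),100)
cap('wrist','w1'); cap('top','t1'); crop('t1',290,150,160,120,5,'t1c')
```

```text
t 1.4 at [0.5407 0.0462 0.2454] xang 99.94 gap 0.0001 F [ 0.1  0.1 -1.3]
shift mm [-11.9   3.3   0.4] turn [ 0.    -0.    -0.001]
```

View pics/w1.png

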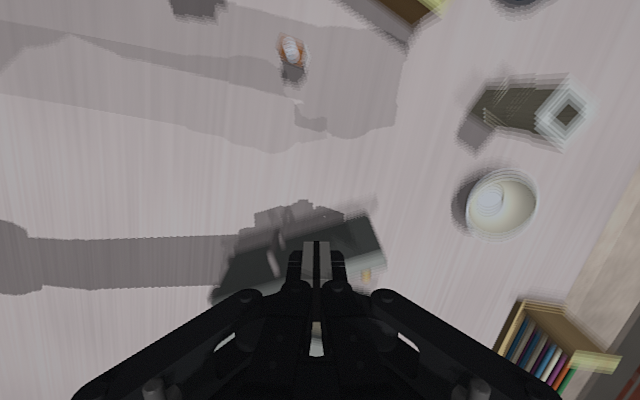

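View pics/t1c.png

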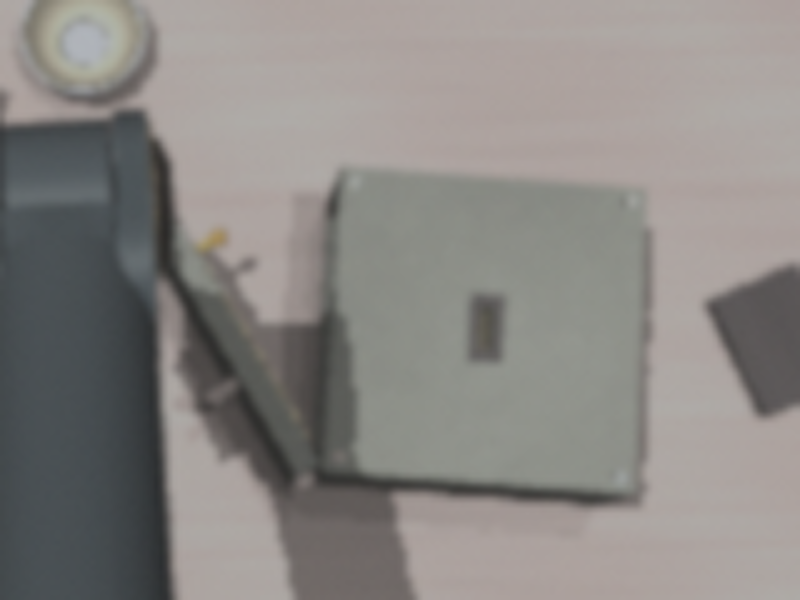

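The wrist view shows the shut fingertips at (317,245) in front of the door slab (300,255), with the tool near the door's free half. The bowl and the posts are well clear. I'll descend outside the door.

carry_out(
  plan=[
    {"xyz": [0, 0, 40]},
    {"xyz": [0, 0, 80]},
    {"xyz": [0, 0, 120]},
    {"xyz": [0, 0, 158]},
    {"xyz": [0, 0, 158]},
  ],
)

```text
invalid input
```

Run:
```python
from h import *
s=cap('scene','s2'); crop('s2',190,110,170,130,4,'s2c'); cap('wrist','w2')
H=np.array([.4575,-.107]); 
for q in [.55,.4,.3,.2,.1,.04,-.03]:
    a=-.09+q; p=H+.14*np.array([np.cos(a),np.sin(a)])+.029*np.array([-np.sin(a),np.cos(a)]); print(q,p.round(4)); go((p[0],p[1],.087),90+np.degrees(a))
```

```text
0.55 [ 0.5701 -0.0189]
t 1.6 at [0.5402 0.0473 0.245 ] xang 99.99 gap -0.0001 F [-0.4 -0.8  1. ]
shift mm [-70.3  18.  158. ] turn [-0.001 -0.    -0.286]
0.4 [ 0.582  -0.0367]
t 1.6 at [0.5402 0.0473 0.245 ] xang 99.99 gap -0.0001 F [-0.4 -0.8  1. ]
shift mm [-89.9  26.7 158. ] turn [-0.001 -0.    -0.136]
0.3 [ 0.5884 -0.0495]
t 1.6 at [0.5402 0.0473 0.245 ] xang 99.99 gap -0.0001 F [-0.4 -0.8  1. ]
shift mm [-103.6   30.7  158. ] turn [-0.001 -0.    -0.036]
0.2 [ 0.5935 -0.0628]
t 1.6 at [0.5402 0.0473 0.245 ] xang 99.99 gap -0.0001 F [-0.4 -0.8  1. ]
shift mm [-117.7   33.4  158. ] turn [-0.001 -0.     0.064]
0.1 [ 0.5972 -0.0766]
t 1.6 at [0.5402 0.0473 0.245 ] xang 99.99 gap -0.0001 F [-0.4 -0.8  1. ]
shift mm [-131.9   34.7  158. ] turn [-0.001 -0.     0.164]
0.04 [ 0.5988 -0.085 ]
t 1.6 at [0.5402 0.0473 0.245 ] xang 99.99 gap -0.0001 F [-0.4 -0.8  1. ]
shift mm [-140.5   34.8  158. ] turn [-0.001 -0.     0.224]
-0.03 [ 0.6   -0.095]
t 1.6 at [0.5402 0.0473 0.245 ] xang 99.99 gap -0.0001 F [-0.4 -0.8  1. ]
shift mm [-150.5   34.2  158. ] turn [-0.001 -0.     0.294]
```

View pics/s2c.png

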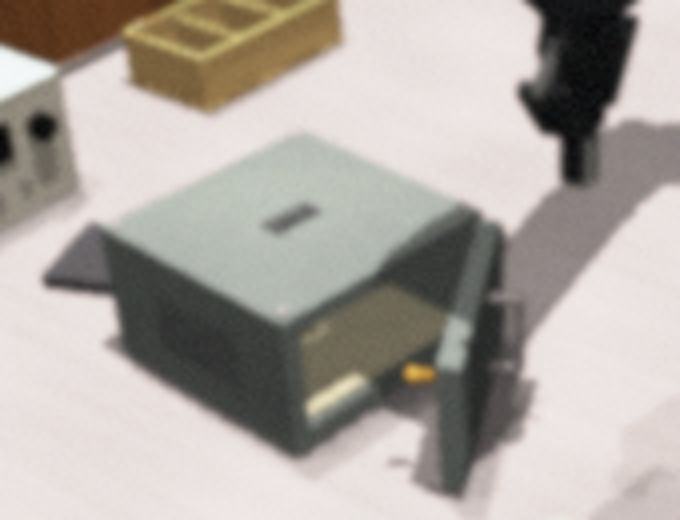

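View pics/w2.png

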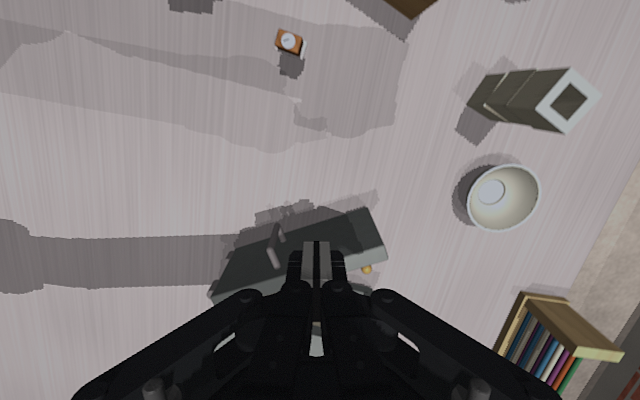

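The call was refused because it had no "turn". The pictures still show the tool hovering outside the door, with the handle (275,245) left of the fingers (317,250).

carry_out(
  plan=[
    {"xyz": [0, 0, 40], "turn": [0, 0, 0]},
    {"xyz": [0, 0, 80], "turn": [0, 0, 0]},
    {"xyz": [0, 0, 120], "turn": [0, 0, 0]},
    {"xyz": [0, 0, 158], "turn": [0, 0, 0]},
    {"xyz": [-10, 2, 158], "turn": [0, 0, 0]},
  ],
)

```text
t: 2.02
ee_pos: [0.5375, 0.0428, 0.0805]
tool_rot: [-0.006, 0.639, 0.769, -0.005]
wrist_force: [-1.1, 0.3, -0.2]
finger_gap: 0.0004
```

```bash
cat > door.py <<'E'
from h import *
import sys
H=np.array([.4575,-.107])
for q in [.55,.4,.3,.2,.1,.04,-.03,-.06]:
    a=-.09+q; p=H+.14*np.array([np.cos(a),np.sin(a)])+.029*np.array([-np.sin(a),np.cos(a)]); print(q); go((p[0],p[1],.087),90+np.degrees(a))
E
python3 door.py
python3 - <<'E'
from h import *
cap('wrist','w3')
E
```

```text
0.55
t 2.02 at [0.5375 0.0428 0.0805] xang 100.56 gap 0.0004 F [-1.1  0.3 -0.2]
shift mm [-66.5  20.6  -7. ] turn [-0.015 -0.005 -0.276]
0.4
t 2.02 at [0.5375 0.0428 0.0805] xang 100.56 gap 0.0004 F [-1.1  0.3 -0.2]
shift mm [-86.2  29.1  -7.2] turn [-0.015 -0.004 -0.126]
0.3
t 2.02 at [0.5375 0.0428 0.0805] xang 100.56 gap 0.0004 F [-1.1  0.3 -0.2]
shift mm [-100.    33.    -7.3] turn [-0.015 -0.003 -0.026]
0.2
t 2.02 at [0.5375 0.0428 0.0805] xang 100.56 gap 0.0004 F [-1.1  0.3 -0.2]
shift mm [-114.    35.6   -7.4] turn [-0.016 -0.002  0.074]
0.1
t 2.02 at [0.5375 0.0428 0.0805] xang 100.56 gap 0.0004 F [-1.1  0.3 -0.2]
shift mm [-128.3   36.7   -7.4] turn [-0.016 -0.001  0.174]
0.04
t 2.02 at [0.5375 0.0428 0.0805] xang 100.56 gap 0.0004 F [-1.1  0.3 -0.2]
shift mm [-136.8   36.7   -7.5] turn [-0.016 -0.001  0.234]
-0.03
t 2.02 at [0.5375 0.0428 0.0805] xang 100.56 gap 0.0004 F [-1.1  0.3 -0.2]
shift mm [-146.8   36.1   -7.5] turn [-0.016 -0.     0.304]
-0.06
t 2.02 at [0.5375 0.0428 0.0805] xang 100.56 gap 0.0004 F [-1.1  0.3 -0.2]
shift mm [-151.1   35.6   -7.5] turn [-0.016 -0.     0.334]
```

View pics/w3.png

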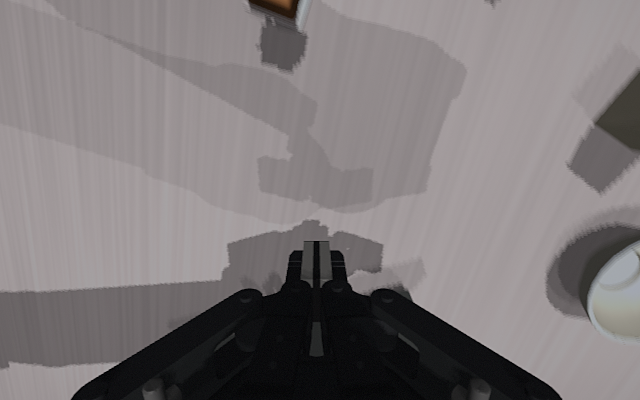

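The wrist view shows the fingers at (317,260) low in front of the door, nothing in between. I'll push, turning with the door.

carry_out(
  plan=[
    {"xyz": [-15, 5, 0], "turn": [0, 0, -0.04]},
    {"xyz": [-30, 10, 0], "turn": [0, 0, -0.08]},
    {"xyz": [-45, 15, 0], "turn": [0, 0, -0.1]},
    {"xyz": [-60, 21, 0], "turn": [0, 0, -0.12]},
    {"xyz": [-75, 26, 0], "turn": [0, 0, -0.12]},
  ],
)

```text
t: 2.48
ee_pos: [0.5851, -0.03, 0.0906]
tool_rot: [0.002, 0.594, 0.805, 0.002]
wrist_force: [-0.1, 2.4, -0.2]
finger_gap: 0.0001
```

```bash
python3 door.py | tail -18
python3 - <<'E'
from h import *
s=cap('scene','s3'); crop('s3',190,90,170,150,4,'s3c')
E
```

```text
0.3
t 2.48 at [ 0.5851 -0.03    0.0906] xang 107.13 gap 0.0001 F [-0.1  2.4 -0.2]
shift mm [-19.5  -2.6   3.6] turn [ 0.005 -0.     0.089]
0.2
t 2.48 at [ 0.5851 -0.03    0.0906] xang 107.13 gap 0.0001 F [-0.1  2.4 -0.2]
shift mm [-33.8  -1.7   3.6] turn [ 0.005 -0.     0.189]
0.1
t 2.48 at [ 0.5851 -0.03    0.0906] xang 107.13 gap 0.0001 F [-0.1  2.4 -0.2]
shift mm [-48.   -2.2   3.6] turn [ 0.005 -0.001  0.289]
0.04
t 2.48 at [ 0.5851 -0.03    0.0906] xang 107.13 gap 0.0001 F [-0.1  2.4 -0.2]
shift mm [-56.6  -3.2   3.6] turn [ 0.005 -0.001  0.349]
-0.03
t 2.48 at [ 0.5851 -0.03    0.0906] xang 107.13 gap 0.0001 F [-0.1  2.4 -0.2]
shift mm [-66.4  -5.    3.6] turn [ 0.005 -0.001  0.419]
-0.06
t 2.48 at [ 0.5851 -0.03    0.0906] xang 107.13 gap 0.0001 F [-0.1  2.4 -0.2]
shift mm [-70.6  -6.    3.6] turn [ 0.005 -0.001  0.449]
```

View pics/s3c.png

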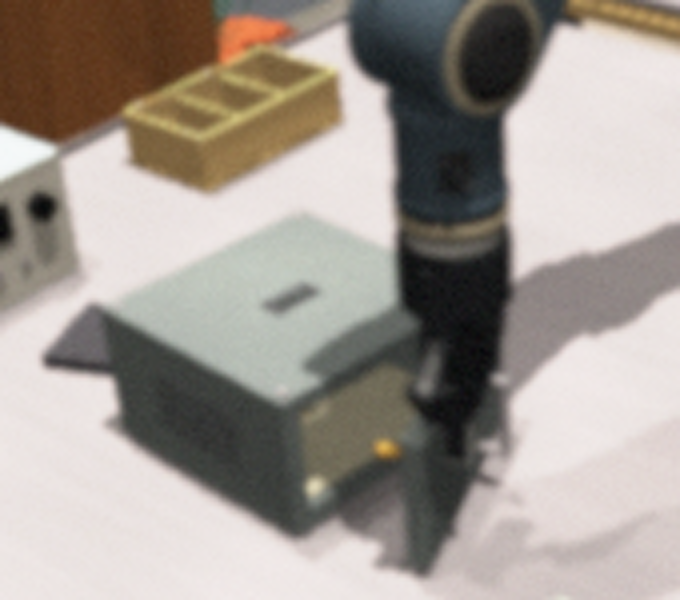

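The fingers are on the door's outer face (465,440), past the handle, and the door is swinging in. I'll continue.

carry_out(
  plan=[
    {"xyz": [-10, 0, 0], "turn": [0, 0, 0.06]},
    {"xyz": [-20, 0, 0], "turn": [0, 0, 0.12]},
    {"xyz": [-30, -1, 0], "turn": [0, 0, 0.18]},
    {"xyz": [-39, -1, 0], "turn": [0, 0, 0.24]},
    {"xyz": [-47, -2, 0], "turn": [0, 0, 0.29]},
  ],
)

```text
t: 2.95
ee_pos: [0.5968, -0.0753, 0.0904]
tool_rot: [0.002, 0.705, 0.709, 0.002]
wrist_force: [0.6, 0.9, 1.0]
finger_gap: 0.0001
```

```bash
python3 door.py | tail -12
python3 - <<'E'
from h import *
s=cap('scene','s4'); crop('s4',190,90,170,150,4,'s4c');  print(env.read_state()['wrist_force'])
E
```

```text
0.1
t 2.95 at [ 0.5968 -0.0753  0.0904] xang 90.31 gap 0.0001 F [0.6 0.9 1. ]
shift mm [-1.3  0.3  3.4] turn [ 0.005 -0.001 -0.005]
0.04
t 2.95 at [ 0.5968 -0.0753  0.0904] xang 90.31 gap 0.0001 F [0.6 0.9 1. ]
shift mm [-9.8  1.9  3.4] turn [ 0.005 -0.001  0.055]
-0.03
t 2.95 at [ 0.5968 -0.0753  0.0904] xang 90.31 gap 0.0001 F [0.6 0.9 1. ]
shift mm [-19.7   3.    3.4] turn [ 0.005 -0.001  0.125]
-0.06
t 2.95 at [ 0.5968 -0.0753  0.0904] xang 90.31 gap 0.0001 F [0.6 0.9 1. ]
shift mm [-24.    3.3   3.4] turn [ 0.005 -0.001  0.155]
[ 0.35575725 -0.87829569 -0.08749377]
```

View pics/s4c.png

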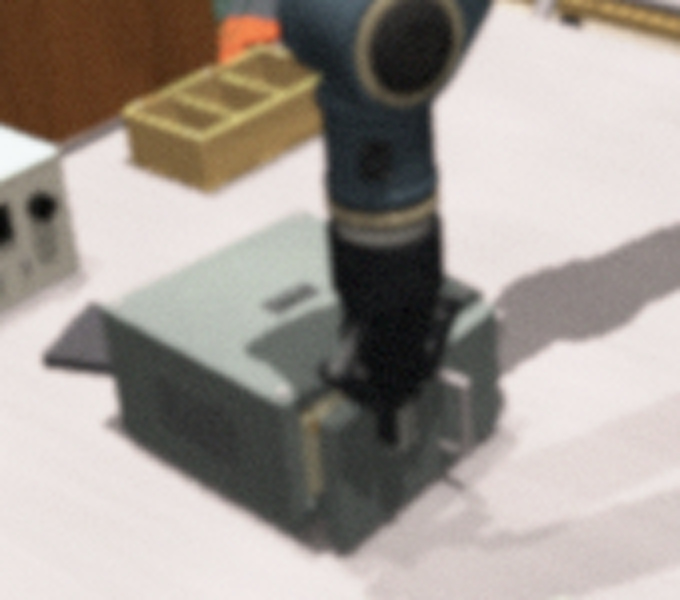

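The door is about 0.1 rad from shut. Next I push gently through the catch.

carry_out(
  plan=[
    {"xyz": [-4, 1, 0], "turn": [0, 0, 0.03]},
    {"xyz": [-8, 1, 0], "turn": [0, 0, 0.06]},
    {"xyz": [-12, 2, 0], "turn": [0, 0, 0.09]},
    {"xyz": [-16, 2, 0], "turn": [0, 0, 0.09]},
    {"xyz": [-18, 2, 0], "turn": [0, 0, 0.09]},
  ],
)

```text
t: 3.42
ee_pos: [0.5984, -0.0857, 0.0886]
tool_rot: [-0.003, 0.734, 0.679, 0.004]
wrist_force: [1.0, 10.8, 4.3]
finger_gap: 0.0
```

```bash
python3 door.py | tail -3
python3 - <<'E'
from h import *
s=cap('scene','s5'); crop('s5',190,90,170,150,4,'s5c');  print(env.read_state()['wrist_force'])
E
```

```text
-0.06
t 3.42 at [ 0.5984 -0.0857  0.0886] xang 85.6 gap 0.0 F [ 1.  10.8  4.3]
shift mm [-13.4   2.9   1.5] turn [ 0.    -0.009  0.073]
[0.92019505 7.07375711 2.58995166]
```

View pics/s5c.png

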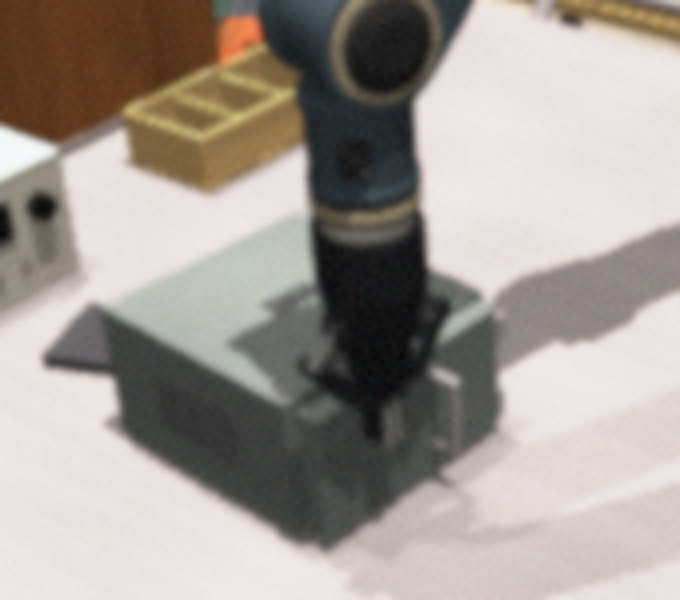

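Nearly flush; the force of 7-11 N could be the catch or the stop. I'll push a little further.

carry_out(
  plan=[
    {"xyz": [-4, 0, 0], "turn": [0, 0, 0]},
    {"xyz": [-8, 0, 0], "turn": [0, 0, 0]},
    {"xyz": [-12, 0, 0], "turn": [0, 0, 0]},
    {"xyz": [-12, 0, 0], "turn": [0, 0, 0]},
  ],
)

```text
t: 3.8
ee_pos: [0.5979, -0.0921, 0.0884]
tool_rot: [-0.006, 0.733, 0.68, 0.006]
wrist_force: [0.0, 23.0, 6.9]
finger_gap: -0.0001
```

```bash
python3 door.py | tail -3
python3 - <<'E'
from h import *
s=cap('scene','s6'); crop('s6',190,90,170,150,4,'s6c');  print(env.read_state()['wrist_force'])
E
```

```text
-0.06
t 3.8 at [ 0.5979 -0.0921  0.0884] xang 85.71 gap -0.0001 F [ 0.  23.   6.9]
shift mm [-7.   2.9  1.2] turn [-0.001 -0.017  0.075]
[ 0.19082028 23.1297176   6.68024859]
```

View pics/s6c.png

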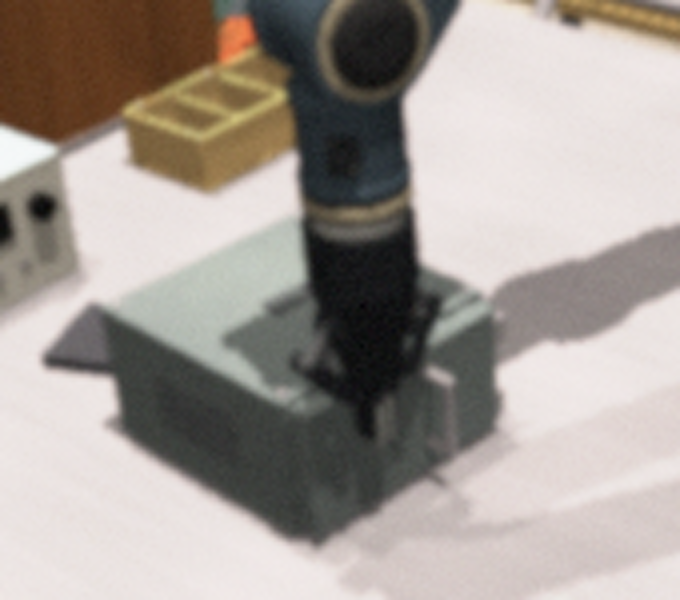

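The force is steady at 23 N, well above the catch's 7 N, so the door is on its stop. I'll back off and check that it stays.

carry_out(
  plan=[
    {"xyz": [12, 0, 0], "turn": [0, 0, 0]},
    {"xyz": [40, 0, 0], "turn": [0, 0, 0]},
    {"xyz": [78, 0, 0], "turn": [0, 0, 0]},
    {"xyz": [100, 0, -30], "turn": [0, 0, 0]},
    {"xyz": [110, 0, -70], "turn": [0, 0, 0]},
  ],
)

```text
t: 4.27
ee_pos: [0.6024, 0.0095, 0.155]
tool_rot: [-0.003, 0.734, 0.679, -0.003]
wrist_force: [0.5, 1.1, -0.2]
finger_gap: 0.0001
```

Run:
```python
from h import *
s=cap('scene','s7'); crop('s7',190,90,170,150,4,'s7c');  cap('wrist','w7'); go((.5505,.2765,.25),158)
```

```text
t 4.37 at [0.6091 0.0071 0.1636] xang 85.53 gap 0.0 F [ 1.  -0.8  0.7]
shift mm [264.2 -78.5 -86.5] turn [ 0.012  0.005 -1.265]
```

View pics/s7c.png

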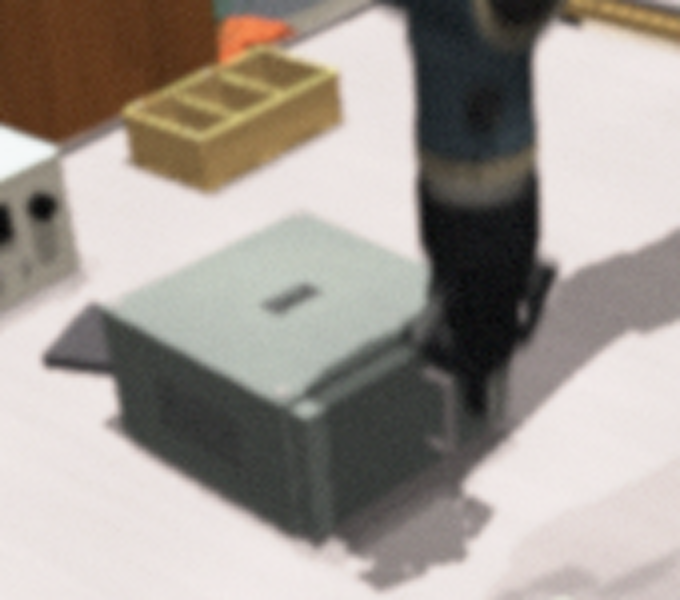

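The door stays flush (320,430). Now to the caddy, rising and opening.

carry_out(
  plan=[
    {"xyz": [10, -2, -40], "turn": [0, 0, -0.12]},
    {"xyz": [35, -10, -70], "turn": [0, 0, -0.24]},
    {"xyz": [70, -20, -86], "turn": [0, 0, -0.36]},
    {"xyz": [108, -32, -86], "turn": [0, 0, -0.48]},
    {"xyz": [146, -43, -86], "turn": [0, 0, -0.6]},
  ],
  grip=0,
)

```text
t: 4.78
ee_pos: [0.5744, 0.1536, 0.2457]
tool_rot: [0.001, 0.501, 0.865, 0.002]
wrist_force: [0.6, 0.2, -0.9]
finger_gap: 0.0603
```

Run:
```python
from h import *
go((.5505,.2765,.25),158)
```

```text
t 4.78 at [0.5744 0.1536 0.2457] xang 119.82 gap 0.0603 F [ 0.6  0.2 -0.9]
shift mm [118.5  40.4  -4.2] turn [ 0.004  0.002 -0.666]
```

carry_out(
  plan=[
    {"xyz": [28, 10, -2], "turn": [0, 0, -0.12]},
    {"xyz": [56, 20, -4], "turn": [0, 0, -0.24]},
    {"xyz": [84, 30, -4], "turn": [0, 0, -0.36]},
    {"xyz": [110, 38, -4], "turn": [0, 0, -0.48]},
    {"xyz": [118, 40, -4], "turn": [0, 0, -0.6]},
  ],
)

```text
t: 5.2
ee_pos: [0.5486, 0.2806, 0.2476]
tool_rot: [-0.0, 0.219, 0.976, 0.001]
wrist_force: [-0.8, 2.1, -0.2]
finger_gap: 0.0856
```

carry_out(
  plan=[
    {"xyz": [0, 0, 0], "turn": [0, 0, -0.066]},
    {"xyz": [0, 0, 0], "turn": [0, 0, -0.066]},
    {"xyz": [0, 0, 0], "turn": [0, 0, -0.066]},
    {"xyz": [0, 0, 0], "turn": [0, 0, -0.066]},
  ],
)

```text
t: 5.53
ee_pos: [0.5509, 0.2741, 0.2475]
tool_rot: [0.0, 0.194, 0.981, -0.0]
wrist_force: [-0.7, -0.2, 0.7]
finger_gap: 0.0853
```

Run:
```python
from h import *
d=cap('wrist','w8'); go((.5505,.2765,.25),158); cap('wrist','w8b')
crop('w8',160,180,320,220,2.5,'w8c')
```

```text
t 5.58 at [0.5509 0.2742 0.2475] xang 157.61 gap 0.0852 F [-0.1 -0.5 -0.9]
shift mm [ 1.3  2.  -2.5] turn [-0.     0.    -0.007]
```

View pics/w8.png

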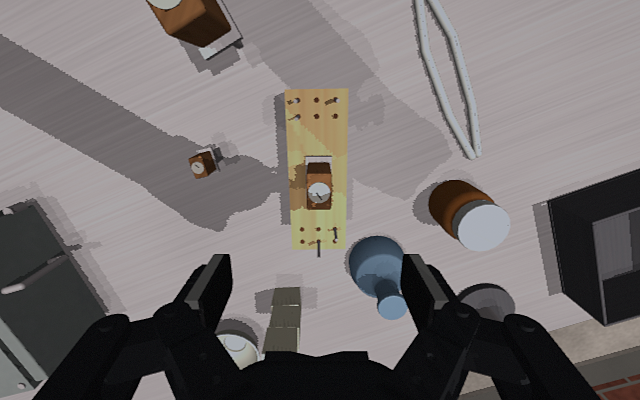

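View pics/w8c.png

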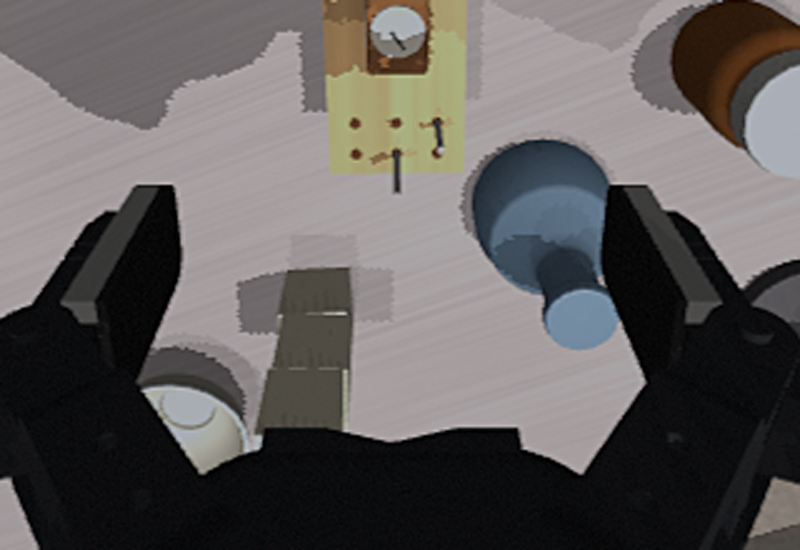

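The wrist view shows the caddy centred, with the thermometer's dial at (319,192). The tall twin at (190,20) and the tiny one at (203,163) stand in the open. The caddy one is the middle-sized. Enlarged crop to measure and confirm:

Run:
```python
from h import *
crop('w8b',270,80,100,180,4,'w8d'); crop('w8b',290,145,60,75,10,'w8e')
```

```text
(no output)
```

View pics/w8d.png

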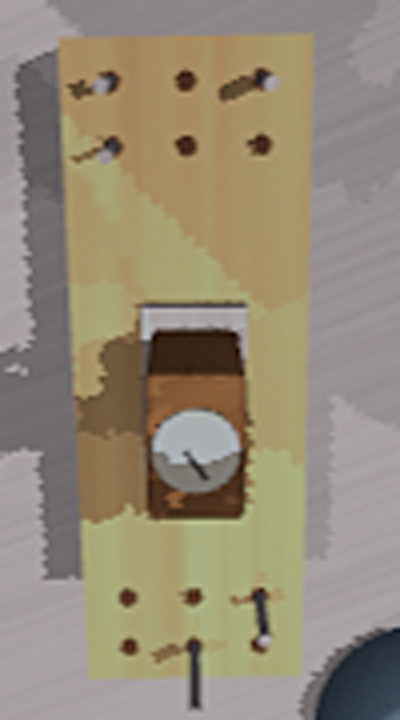

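View pics/w8e.png

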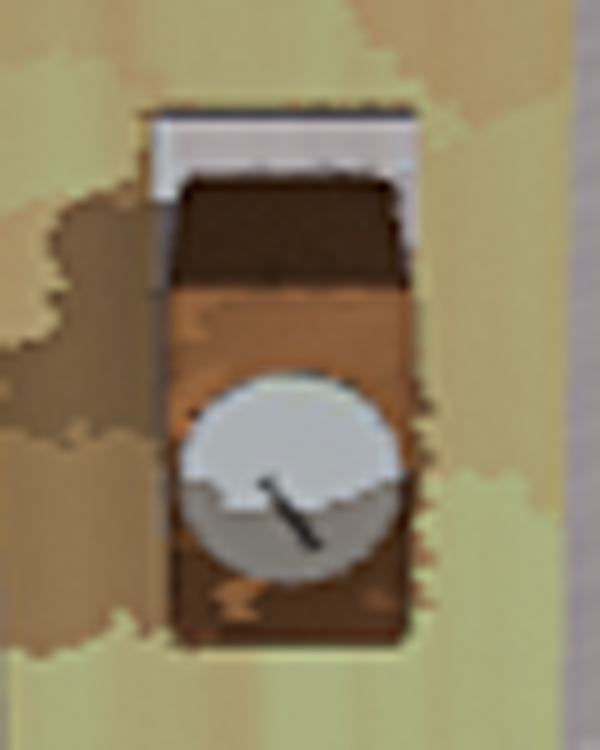

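Run:
```python
from h import *
d=load('w8b')
Q=[onz(d,(290+a/10-.0,145+b/10),.131) for a,b in [(168,288),(412,288),(411,647),(172,645)]]
for q in Q: print(q.round(4))
Q=np.array(Q)[:,:2]; print(np.mean(Q,0),[np.linalg.norm(Q[i]-Q[(i+1)%4]).round(4) for i in range(4)])
v=(Q[0]+Q[1]-Q[2]-Q[3]); print('ang',np.degrees(np.arctan2(v[1],v[0])))
v=(Q[1]+Q[2]-Q[0]-Q[3]); print('y ang',np.degrees(np.arctan2(v[1],v[0])))
print('dial',onz(d,(290+29.2,145+47.8),.131))
C=[onz(d,(270+a/4,80+b/4),.08)[:2] for a,b in [(60,38),(313,35),(301,676),(88,678)]]
print(np.array(C).round(4),np.mean(C,0)); v=C[0]+C[1]-C[2]-C[3]; print(np.degrees(np.arctan2(v[1],v[0])))
c=np.mean(Q,0); go((c[0],c[1],.104),158.5)
```

```text
[0.5317 0.2739 0.131 ]
[0.5396 0.2931 0.131 ]
[0.5702 0.281  0.131 ]
[0.562  0.2615 0.131 ]
[0.5508595  0.27737291] [np.float64(0.0207), np.float64(0.0329), np.float64(0.0212), np.float64(0.0327)]
ang 158.04792014369093
y ang 67.36928869333548
dial [0.55151779 0.27721979 0.131     ]
[[0.4609 0.2801]
 [0.4828 0.3351]
 [0.6408 0.273 ]
 [0.6186 0.2174]] [0.55079999 0.27638945]
158.42308298207254
t 5.63 at [0.5509 0.2743 0.2474] xang 157.64 gap 0.0852 F [ 1.  -0.9 -0.2]
shift mm [  1.2   2.8 143.4] turn [-0.     0.    -0.015]
```

It's the one in the caddy: top face 33 × 21 mm, which matches 34 × 22. I'll descend.

carry_out(
  plan=[
    {"xyz": [1, 3, 35], "turn": [0, 0, -0.01]},
    {"xyz": [1, 3, 70], "turn": [0, 0, -0.01]},
    {"xyz": [1, 3, 105], "turn": [0, 0, -0.01]},
    {"xyz": [1, 3, 125], "turn": [0, 0, -0.01]},
    {"xyz": [1, 3, 141], "turn": [0, 0, -0.01]},
  ],
)

```text
t: 6.05
ee_pos: [0.5497, 0.2773, 0.1037]
tool_rot: [-0.001, 0.189, 0.982, -0.001]
wrist_force: [-0.1, 0.4, -0.1]
finger_gap: 0.0854
```

Run:
```python
from h import *
d=cap('wrist','w9'); crop('w9',160,180,320,220,2.5,'w9c');  go((.5508,.277,.106),158.2)
```

```text
t 6.1 at [0.5484 0.2765 0.1013] xang 158.27 gap 0.0853 F [-0.3 -1.  -1.1]
shift mm [-2.   1.3 -4.7] turn [-0.006 -0.005  0.001]
```

View pics/w9c.png

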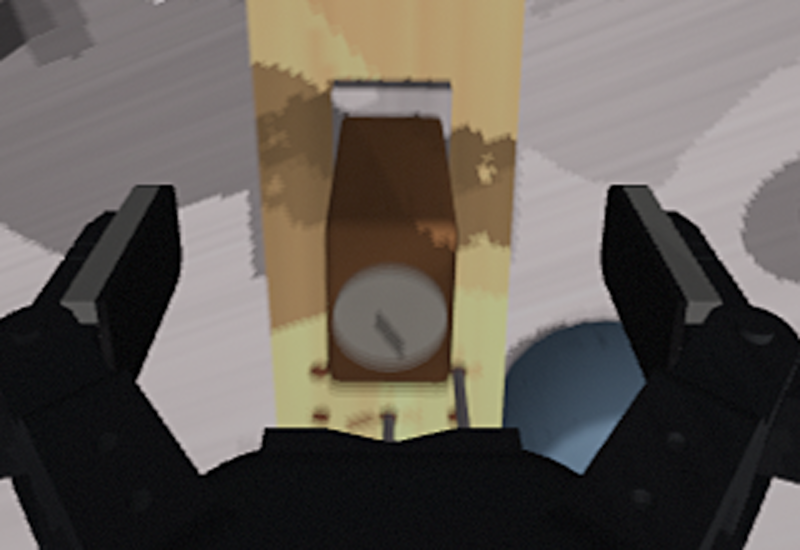

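The grip stands centred between the open pads, with the dial at (388,318) in the crop. I'll close.

carry_out(
  plan=[
    {"xyz": [0, 0, 0], "turn": [0, 0, 0]},
    {"xyz": [0, 0, 0], "turn": [0, 0, 0]},
    {"xyz": [0, 0, 0], "turn": [0, 0, 0]},
  ],
)

```text
t: 6.35
ee_pos: [0.5519, 0.2787, 0.1079]
tool_rot: [0.001, 0.188, 0.982, 0.001]
wrist_force: [0.6, -0.1, 0.5]
finger_gap: 0.0856
```

carry_out(
  plan=[
    {"xyz": [0, 0, 0], "turn": [0, 0, 0]},
    {"xyz": [0, 0, 0], "turn": [0, 0, 0]},
    {"xyz": [0, 0, 0], "turn": [0, 0, 0]},
    {"xyz": [0, 0, 0], "turn": [0, 0, 0]},
    {"xyz": [0, 0, 0], "turn": [0, 0, 0]},
  ],
  grip=255,
)

```text
t: 6.77
ee_pos: [0.5509, 0.2785, 0.1066]
tool_rot: [0.0, 0.188, 0.982, 0.0]
wrist_force: [-0.8, 0.2, 1.5]
finger_gap: 0.0258
```

carry_out(
  plan=[
    {"xyz": [0, 0, 0], "turn": [0, 0, 0]},
    {"xyz": [0, 0, 0], "turn": [0, 0, 0]},
    {"xyz": [0, 0, 0], "turn": [0, 0, 0]},
    {"xyz": [0, 0, 0], "turn": [0, 0, 0]},
    {"xyz": [0, 0, 0], "turn": [0, 0, 0]},
  ],
)

```text
t: 7.18
ee_pos: [0.551, 0.2785, 0.1066]
tool_rot: [0.0, 0.188, 0.982, 0.0]
wrist_force: [0.2, 0.3, 3.2]
finger_gap: 0.0214
```

Run:
```python
from h import *
d=cap('wrist','w10'); crop('w10',160,180,320,220,2.5,'w10c');  go((.5508,.277,.106),158.2)
```

```text
t 7.23 at [0.551  0.2784 0.1066] xang 158.35 gap 0.0214 F [-0.1 -0.7  3.7]
shift mm [-0.3 -1.4  0.6] turn [0.    0.    0.003]
```

View pics/w10c.png

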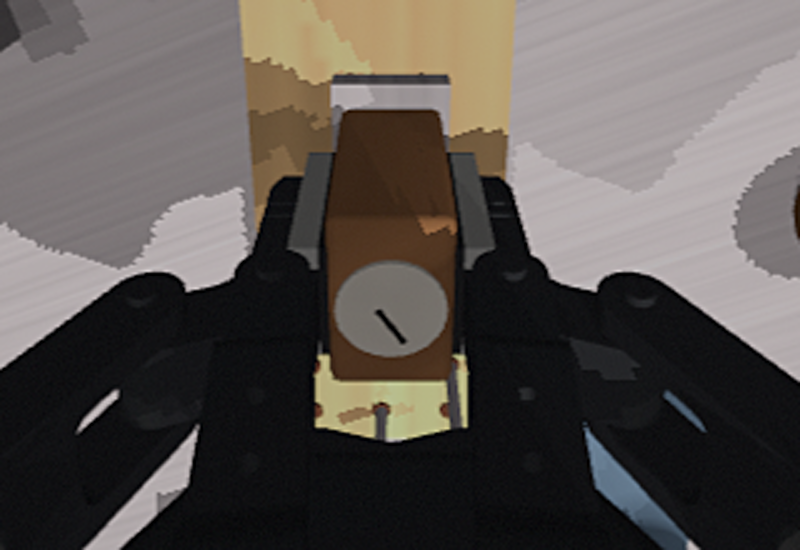

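Gripped firmly (gap 21.4 mm). Lift straight up out of the well.

carry_out(
  plan=[
    {"xyz": [0, 0, -15], "turn": [0, 0, 0]},
    {"xyz": [0, 0, -35], "turn": [0, 0, 0]},
    {"xyz": [0, 0, -60], "turn": [0, 0, 0]},
    {"xyz": [0, 0, -85], "turn": [0, 0, 0]},
    {"xyz": [0, 0, -110], "turn": [0, 0, 0]},
  ],
)

```text
t: 7.65
ee_pos: [0.5501, 0.2781, 0.2163]
tool_rot: [-0.001, 0.188, 0.982, -0.001]
wrist_force: [0.8, -0.5, -1.5]
finger_gap: 0.0214
```

carry_out(
  plan=[
    {"xyz": [0, 0, -25], "turn": [0, 0, 0]},
    {"xyz": [0, 0, -45], "turn": [0, 0, 0]},
    {"xyz": [0, 0, -50], "turn": [0, 0, 0]},
    {"xyz": [0, 0, -50], "turn": [0, 0, 0]},
  ],
)

```text
t: 7.98
ee_pos: [0.5512, 0.2787, 0.2672]
tool_rot: [0.001, 0.188, 0.982, 0.001]
wrist_force: [-0.3, 0.3, -2.3]
finger_gap: 0.0215
```

Run:
```python
from h import *
d=cap('wrist','w11'); crop('w11',160,180,320,220,2.5,'w11c'); cap('scene','s11'); crop('s11',330,100,130,150,5,'s11c'); go((.545,-.2175,.27),175)
```

```text
t 8.08 at [0.55   0.278  0.2645] xang 158.36 gap 0.0215 F [ 1.  -0.9 -1.6]
shift mm [-178.1 -462.4   -4.8] turn [-0.002 -0.002 -0.29 ]
```

View pics/w11c.png

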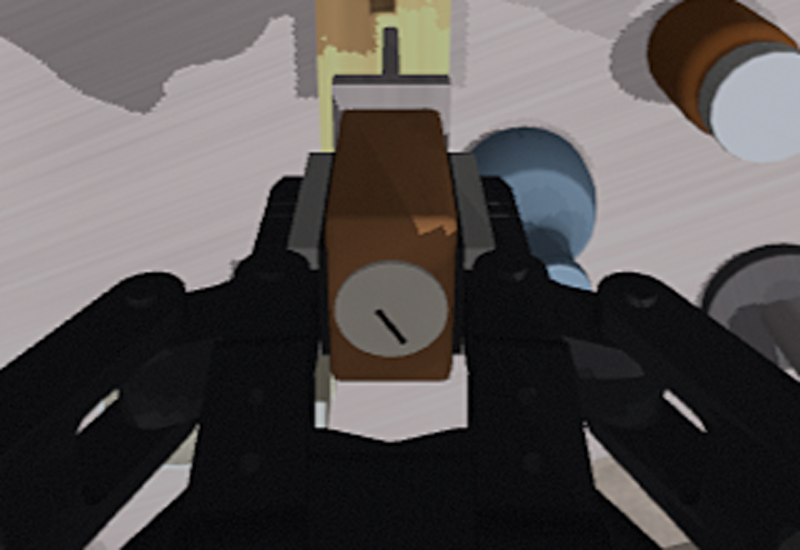

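View pics/s11c.png

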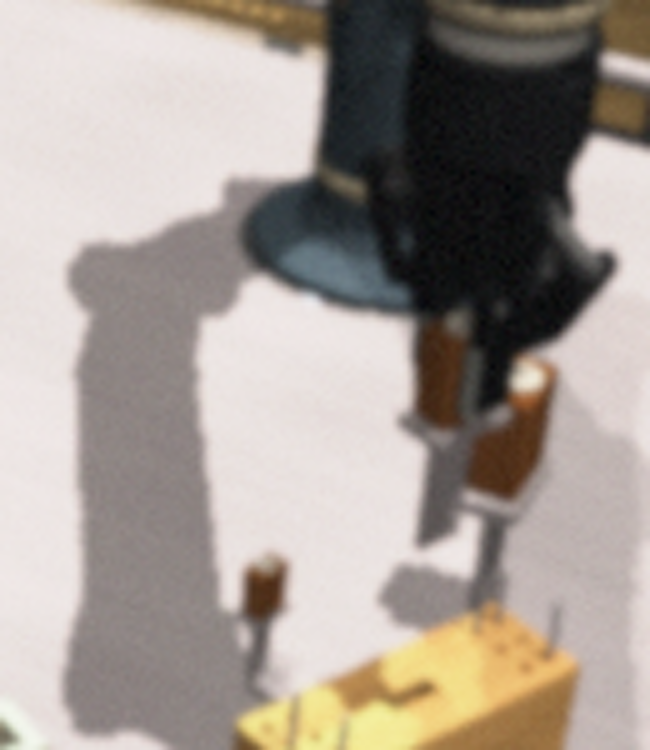

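The blade is out of the well and clear. Now carry it over to the box, stopping about 40 mm short of the slot for a look.

carry_out(
  plan=[
    {"xyz": [-13, -30, 0], "turn": [0, 0, -0.03]},
    {"xyz": [-29, -65, -3], "turn": [0, 0, -0.06]},
    {"xyz": [-45, -100, -5], "turn": [0, 0, -0.09]},
    {"xyz": [-61, -135, -5], "turn": [0, 0, -0.12]},
    {"xyz": [-77, -170, -5], "turn": [0, 0, -0.15]},
  ],
)

```text
t: 8.5
ee_pos: [0.5584, 0.0901, 0.2691]
tool_rot: [-0.002, 0.113, 0.994, -0.001]
wrist_force: [0.6, -0.8, -1.4]
finger_gap: 0.0212
```

Run:
```python
from h import *
go((.585,-.2175,.27),175)
```

```text
t 8.5 at [0.5584 0.0901 0.2691] xang 167.06 gap 0.0212 F [ 0.6 -0.8 -1.4]
shift mm [ -94.8 -293.9   -0.7] turn [-0.002 -0.003 -0.139]
```

carry_out(
  plan=[
    {"xyz": [-12, -36, 0], "turn": [0, 0, -0.03]},
    {"xyz": [-24, -74, 0], "turn": [0, 0, -0.06]},
    {"xyz": [-36, -112, 0], "turn": [0, 0, -0.09]},
    {"xyz": [-48, -150, 0], "turn": [0, 0, -0.11]},
    {"xyz": [-60, -186, 0], "turn": [0, 0, -0.139]},
  ],
)

```text
t: 8.92
ee_pos: [0.5747, -0.1049, 0.269]
tool_rot: [-0.002, 0.044, 0.999, -0.0]
wrist_force: [1.5, 0.1, -1.3]
finger_gap: 0.0212
```

Run:
```python
from h import *
go((.585,-.2175,.27),175)
```

```text
t 8.92 at [ 0.5747 -0.1049  0.269 ] xang 174.95 gap 0.0212 F [ 1.5  0.1 -1.3]
shift mm [ -20.2 -111.2   -1. ] turn [-0.    -0.004 -0.001]
```

carry_out(
  plan=[
    {"xyz": [-6, -35, 0], "turn": [0, 0, 0]},
    {"xyz": [-12, -65, 0], "turn": [0, 0, 0]},
    {"xyz": [-18, -90, 0], "turn": [0, 0, 0]},
    {"xyz": [-20, -108, 0], "turn": [0, 0, 0]},
    {"xyz": [-20, -111, 0], "turn": [0, 0, 0]},
  ],
)

```text
t: 9.33
ee_pos: [0.5843, -0.2199, 0.2687]
tool_rot: [-0.002, 0.048, 0.999, -0.001]
wrist_force: [-0.3, -0.3, -0.4]
finger_gap: 0.0217
```

carry_out(
  plan=[
    {"xyz": [0, 0, 0], "turn": [0, 0, 0]},
    {"xyz": [0, 0, 0], "turn": [0, 0, 0]},
    {"xyz": [0, 0, 0], "turn": [0, 0, 0]},
    {"xyz": [0, 0, 0], "turn": [0, 0, 0]},
  ],
)

```text
t: 9.67
ee_pos: [0.5864, -0.213, 0.2709]
tool_rot: [-0.0, 0.043, 0.999, 0.001]
wrist_force: [0.1, 0.1, -1.5]
finger_gap: 0.0215
```

Run:
```python
from h import *
go((.585,-.2175,.27),175)
cap('wrist','w12');crop('w12',270,90,100,150,5,'w12c')
go((.585,-.2175,.27),175)
```

```text
t 9.67 at [ 0.5864 -0.213   0.2709] xang 175.08 gap 0.0215 F [ 0.1  0.1 -1.5]
shift mm [ 1.  -4.6  0.9] turn [ 0.001 -0.001  0.001]
t 9.72 at [ 0.5864 -0.2133  0.2711] xang 175.06 gap 0.0213 F [ 0.1  0.5 -0.3]
shift mm [ 1.1 -4.3  1.1] turn [ 0.001 -0.     0.001]
```

View pics/w12.png

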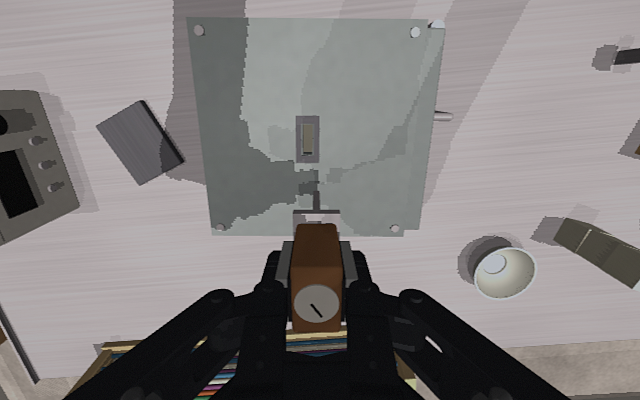

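View pics/w12c.png

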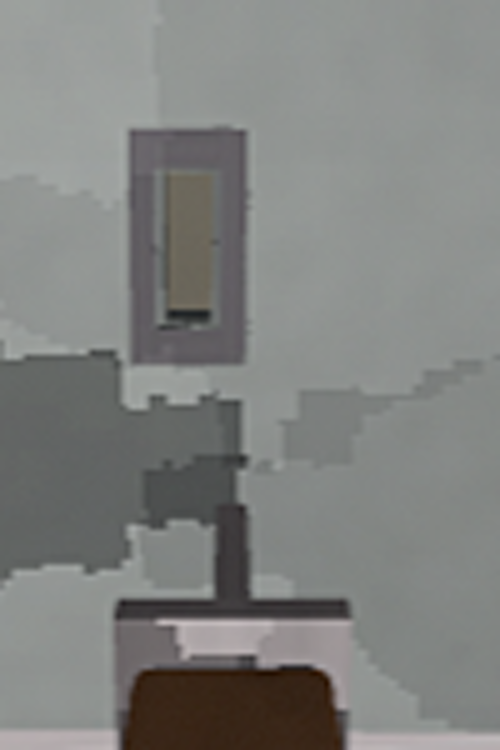

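Run:
```python
from h import *
d=load('w12'); f=lambda a,b,z: onz(d,(270+a/5,90+b/5),z)
C=[f(a,b,.12) for a,b in [(129,128),(248,130),(246,363),(132,363)]]
print(np.array(C).round(4)); c=np.mean(C,0); print('trim ctr',c.round(4)); M=np.array(C)[:,:2]
v=M[0]+M[1]-M[2]-M[3]; print('ang',np.degrees(np.arctan2(v[1],v[0])))
v=M[1]+M[2]-M[0]-M[3]; print('y ang',np.degrees(np.arctan2(v[1],v[0])))
S=[f(a,b,.12) for a,b in [(155,168),(219,168),(217,327),(157,327)]]; print('mouth',np.mean(S,0).round(4), [np.linalg.norm(S[i]-S[(i+1)%4]).round(4) for i in range(4)])
e=f(232,505,.1795); print('tip near edge',e)
Rt,p,s=toolR(); 
print('tool frame: slot-TCP',Rt.inv().apply(c-p)*1000,'tipedge-TCP',Rt.inv().apply(e-p)*1000)
# full-image roof edges
E=[onz(d,q,.12)[:2] for q in [(187,18),(213,236)]]; v=E[0]-E[1]; print('left edge',np.array(E).round(4),np.degrees(np.arctan2(v[1],v[0])))
# dial centre, collar
w=load('w11')
x=onz(w,(160+391/2.5,180+309/2.5),.2645-.1066+.131); print('w11 dial rel tool', Rt.as_matrix()[0,0])
x=onz(d,(317,304),p[2]-.1066+.131); print('dial-TCP',Rt.inv().apply(x-p)*1000)
for a,b in [(115,600),(351,600),(116,618),(350,618)]:
    z=p[2]-.0266+(0 if b==600 else .006); print('collar', (Rt.inv().apply(f(a,b,z)-p)*1000).round(1))
```

```text
[[ 0.522  -0.2256  0.12  ]
 [ 0.5242 -0.204   0.12  ]
 [ 0.5673 -0.208   0.12  ]
 [ 0.5654 -0.2297  0.12  ]]
trim ctr [ 0.5447 -0.2168  0.12  ]
ang 174.69199399699872
y ang 84.62113482137393
mouth [ 0.5447 -0.2172  0.12  ] [np.float64(0.0117), np.float64(0.0295), np.float64(0.0114), np.float64(0.0295)]
tip near edge [ 0.57584272 -0.21150679  0.1795    ]
tool frame: slot-TCP [ 41.21184043  -7.19581752 151.14049905] tipedge-TCP [10.69945779  0.83443232 91.64036702]
left edge [[ 0.4368 -0.3065]
 [ 0.6357 -0.3248]] 174.74286708442304
w11 dial rel tool -0.9962843009135555
dial-TCP [ -0.91535993   0.95266515 -24.39944013]
collar [ 21.2 -12.4  26.6]
collar [21.2 14.1 26.6]
collar [ 21.6 -11.8  20.6]
collar [21.6 13.5 20.6]
```

The slot's trim is centred at (307,139) in the wrist picture, and the blade tip hangs at about (316,191), well aligned in yaw. Next I hover about 15 mm above the slot.

```bash
cat > slot.py <<'E'
from h import *
import sys
a=np.radians(174.7); X=np.array([np.cos(a),np.sin(a),0]);Y=np.cross([0,0,-1.],X)
c=np.array([.5447,-.2170,0])+X*.0009-Y*.0009
print(c.round(4)); go((c[0],c[1],float(sys.argv[1])),174.7)
E
python3 slot.py .228
```

```text
[ 0.5437 -0.2178  0.    ]
t 9.72 at [ 0.5864 -0.2133  0.2711] xang 175.06 gap 0.0213 F [ 0.1  0.5 -0.3]
shift mm [42.2 -8.2 43.1] turn [ 0.001 -0.     0.006]
```

carry_out(
  plan=[
    {"xyz": [12, -2, 5], "turn": [0, 0, 0.003]},
    {"xyz": [28, -5, 15], "turn": [0, 0, 0.006]},
    {"xyz": [38, -8, 28], "turn": [0, 0, 0.006]},
    {"xyz": [42, -8, 38], "turn": [0, 0, 0.006]},
    {"xyz": [42, -8, 43], "turn": [0, 0, 0.006]},
  ],
)

```text
t: 10.13
ee_pos: [0.5424, -0.2185, 0.2271]
tool_rot: [-0.001, 0.047, 0.999, 0.001]
wrist_force: [-0.0, 0.8, -0.9]
finger_gap: 0.0214
```

carry_out(
  plan=[
    {"xyz": [0, 0, 0], "turn": [0, 0, 0]},
    {"xyz": [0, 0, 0], "turn": [0, 0, 0]},
    {"xyz": [0, 0, 0], "turn": [0, 0, 0]},
    {"xyz": [0, 0, 0], "turn": [0, 0, 0]},
    {"xyz": [0, 0, 0], "turn": [0, 0, 0]},
  ],
)

```text
t: 10.55
ee_pos: [0.5443, -0.2194, 0.2288]
tool_rot: [0.001, 0.047, 0.999, -0.0]
wrist_force: [-0.4, 0.4, -0.9]
finger_gap: 0.0214
```

```bash
python3 slot.py .228
python3 - <<'E'
from h import *
cap('wrist','w13');crop('w13',270,130,90,100,6,'w13c')
cap('scene','s13');crop('s13',220,100,110,110,5,'s13c')
E
python3 slot.py .228
```

```text
[ 0.5437 -0.2178  0.    ]
t 10.55 at [ 0.5443 -0.2194  0.2288] xang 174.59 gap 0.0214 F [-0.4  0.4 -0.9]
shift mm [0.7 1.5 0.8] turn [-0.     0.001 -0.002]
[ 0.5437 -0.2178  0.    ]
t 10.65 at [ 0.544  -0.2194  0.2286] xang 174.58 gap 0.0213 F [-0.   0.4 -1. ]
shift mm [0.4 1.6 0.6] turn [-0.     0.001 -0.002]
```

View pics/w13c.png

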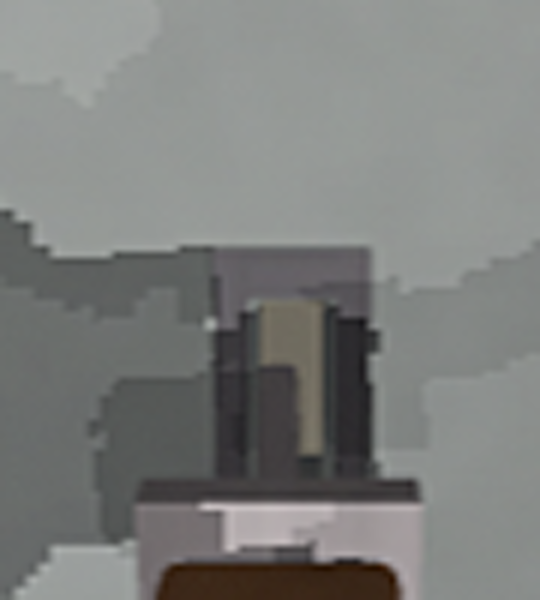

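View pics/s13c.png

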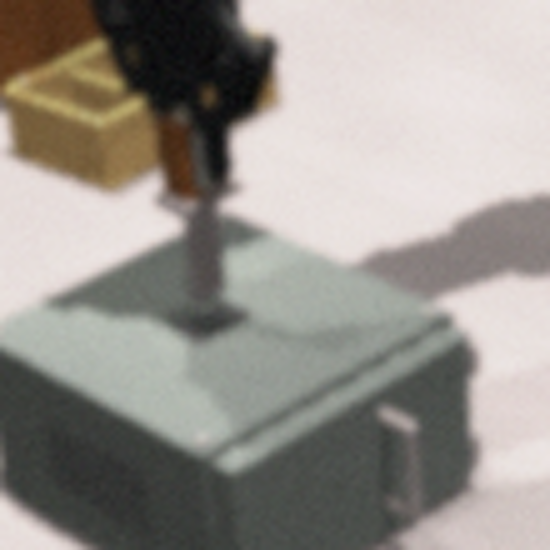

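Run:
```python
from h import *
d=load('w13'); Rt,p,s=toolR(); f=lambda a,b,z: (Rt.inv().apply(onz(d,(270+a/6,130+b/6),z)-p)*1000).round(2)
print('tip near edge',f(278.5,367,.137),'L/R',f(259,367,.137),f(298,367,.137))
print('trim top corners',f(213,247,.12),f(371,247,.12), 'rows400',f(215,420,.12),f(372,420,.12))
print('mouth',f(248,305,.12),f(333,305,.12),'near end of opening row ~460',f(310,457,.105))
print('abs slot expected tool', Rt.inv().apply(np.array([.5447,-.217,.12])-p)*1000)
```

```text
tip near edge [10.02  0.55 91.55] L/R [10.02 -1.98 91.55] [10.02  3.09 91.55]
trim top corners [ 21.63  -8.4  108.54] [ 21.64  13.21 108.54] rows400 [ -3.61  -8.4  108.55] [ -3.6   13.81 108.55]
mouth [ 13.36  -3.65 108.54] [ 13.36   8.11 108.54] near end of opening row ~460 [-15.12   5.38 123.56]
abs slot expected tool [ -0.43262149   2.48117536 108.55129368]
```

The scene shows the blade over the trim, and the wrist crop shows the tip about 1.8 mm off in tool y and about 1 mm in x. I'll correct that, go 10 mm lower and look again.

carry_out(
  plan=[
    {"xyz": [1, 1.8, 4], "turn": [0, 0, 0.002]},
    {"xyz": [1, 1.8, 8], "turn": [0, 0, 0.002]},
    {"xyz": [1, 1.8, 11], "turn": [0, 0, 0.002]},
    {"xyz": [1, 1.8, 11], "turn": [0, 0, 0.002]},
    {"xyz": [1, 1.8, 11], "turn": [0, 0, 0.002]},
  ],
)

```text
t: 11.07
ee_pos: [0.5426, -0.2174, 0.2168]
tool_rot: [-0.0, 0.048, 0.999, 0.0]
wrist_force: [0.5, 0.1, -0.5]
finger_gap: 0.0213
```

carry_out(
  plan=[
    {"xyz": [0, 0, 0], "turn": [0, 0, 0]},
    {"xyz": [0, 0, 0], "turn": [0, 0, 0]},
    {"xyz": [0, 0, 0], "turn": [0, 0, 0]},
    {"xyz": [0, 0, 0], "turn": [0, 0, 0]},
  ],
)

```text
t: 11.4
ee_pos: [0.5429, -0.2175, 0.2174]
tool_rot: [0.0, 0.048, 0.999, 0.0]
wrist_force: [0.2, -0.1, -1.3]
finger_gap: 0.0213
```

```bash
python3 slot.py .217
python3 - <<'E'
from h import *
cap('wrist','w14');crop('w14',280,150,75,70,8,'w14c')
E
python3 slot.py .217
```

```text
[ 0.5437 -0.2178  0.    ]
t 11.4 at [ 0.5429 -0.2175  0.2174] xang 174.45 gap 0.0213 F [ 0.2 -0.1 -1.3]
shift mm [-0.9 -0.2  0.4] turn [ 0.     0.    -0.004]
[ 0.5437 -0.2178  0.    ]
t 11.45 at [ 0.5429 -0.2175  0.2174] xang 174.46 gap 0.0217 F [-0.1  0.3 -0.1]
shift mm [-0.9 -0.2  0.4] turn [ 0.     0.    -0.004]
```

View pics/w14c.png

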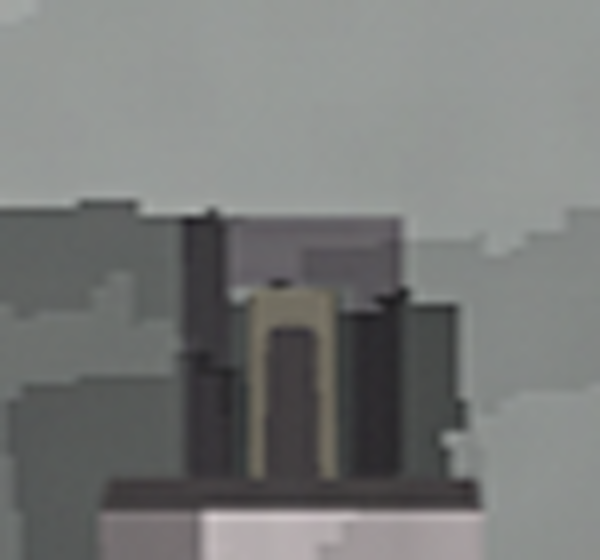

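Run:
```python
from h import *
d=load('w14'); Rt,p,s=toolR(); f=lambda a,b,z: (Rt.inv().apply(onz(d,(280+a/8,150+b/8),z)-p)*1000).round(2)
print('tip',f(292,327,.1258)); print('trim',f(183,216,.12),f(403,216,.12)); print('hole top end',f(250,288,.12),f(335,288,.12),f(292,288,.105))
```

```text
tip [10.64  0.5  91.6 ]
trim [ 20.21 -10.22  97.39] [20.22 11.42 97.4 ]
hole top end [12.79 -3.66 97.4 ] [12.79  4.78 97.4 ] [  8.05   0.53 112.4 ]
```

Tip and slot agree within about 0.2 mm on both axes: tip centre column 292 against trim centre 293, and -1.4 mm for both in x. I'll lower it gently.

carry_out(
  plan=[
    {"xyz": [0, 0, 4], "turn": [0, 0, 0]},
    {"xyz": [0, 0, 8], "turn": [0, 0, 0]},
    {"xyz": [0, 0, 12], "turn": [0, 0, 0]},
    {"xyz": [0, 0, 16], "turn": [0, 0, 0]},
    {"xyz": [0, 0, 16], "turn": [0, 0, 0]},
  ],
)

```text
t: 11.87
ee_pos: [0.5421, -0.2172, 0.2]
tool_rot: [-0.001, 0.048, 0.999, 0.0]
wrist_force: [-1.1, -0.2, -2.0]
finger_gap: 0.0211
```

```bash
python3 slot.py .1616
python3 - <<'E'
from h import *
cap('wrist','w15');crop('w15',280,150,75,70,8,'w15c')
print(env.read_state()['wrist_force'])
E
```

```text
[ 0.5437 -0.2178  0.    ]
t 11.87 at [ 0.5421 -0.2172  0.2   ] xang 174.46 gap 0.0211 F [-1.1 -0.2 -2. ]
shift mm [-1.7 -0.5 38.4] turn [ 0.    -0.002 -0.004]
[ 1.03703059  0.25864097 -0.58423667]
```

View pics/w15c.png

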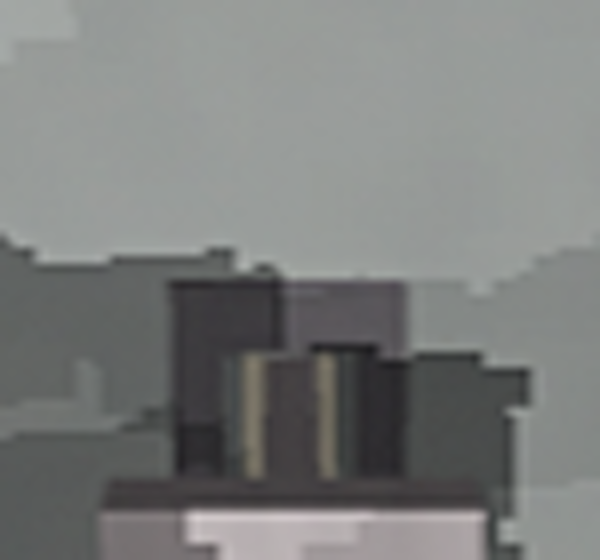

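The blade is in the slot with slivers of light on both sides and no contact force. On down to depth.

carry_out(
  plan=[
    {"xyz": [0, 0, 5], "turn": [0, 0, 0]},
    {"xyz": [0, 0, 11], "turn": [0, 0, 0]},
    {"xyz": [0, 0, 17], "turn": [0, 0, 0]},
    {"xyz": [0, 0, 23], "turn": [0, 0, 0]},
    {"xyz": [0, 0, 28], "turn": [0, 0, 0]},
  ],
)

```text
t: 12.33
ee_pos: [0.5425, -0.2174, 0.1723]
tool_rot: [-0.0, 0.048, 0.999, 0.0]
wrist_force: [0.4, -0.6, -1.4]
finger_gap: 0.0216
```

carry_out(
  plan=[
    {"xyz": [0, 0, 5], "turn": [0, 0, 0]},
    {"xyz": [0, 0, 10], "turn": [0, 0, 0]},
    {"xyz": [0, 0, 11], "turn": [0, 0, 0]},
    {"xyz": [0, 0, 11], "turn": [0, 0, 0]},
    {"xyz": [0, 0, 11], "turn": [0, 0, 0]},
  ],
)

```text
t: 12.75
ee_pos: [0.5429, -0.2176, 0.1623]
tool_rot: [0.0, 0.048, 0.999, -0.0]
wrist_force: [0.1, 0.4, -0.8]
finger_gap: 0.0217
```

carry_out(
  plan=[
    {"xyz": [0, 0, 0], "turn": [0, 0, 0]},
    {"xyz": [0, 0, 0], "turn": [0, 0, 0]},
    {"xyz": [0, 0, 0], "turn": [0, 0, 0]},
    {"xyz": [0, 0, 0], "turn": [0, 0, 0]},
    {"xyz": [0, 0, 0], "turn": [0, 0, 0]},
  ],
)

```text
t: 13.17
ee_pos: [0.5429, -0.2175, 0.1624]
tool_rot: [0.0, 0.048, 0.999, 0.0]
wrist_force: [0.2, 0.3, -1.8]
finger_gap: 0.0214
```

```bash
python3 slot.py .1616
python3 - <<'E'
from h import *
cap('wrist','w16');cap('scene','s16');crop('s16',220,100,110,110,5,'s16c')
E
```

```text
[ 0.5437 -0.2178  0.    ]
t 13.17 at [ 0.5429 -0.2175  0.1624] xang 174.46 gap 0.0214 F [ 0.2  0.3 -1.8]
shift mm [-0.9 -0.3  0.8] turn [ 0.     0.    -0.004]
```

View pics/s16c.png

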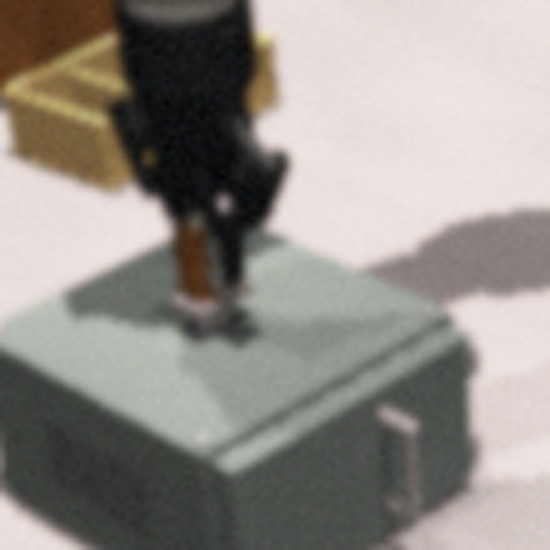

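View pics/w16.png

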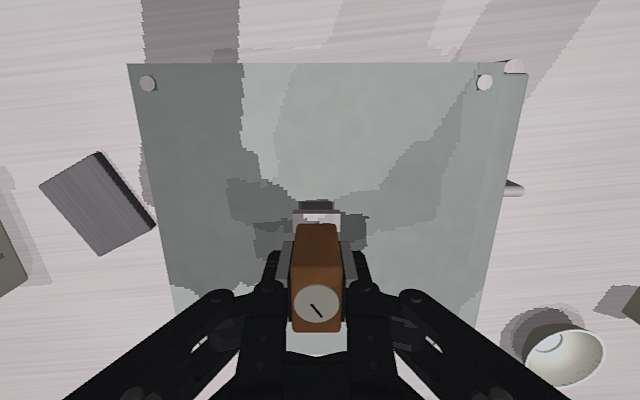

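The blade is through the slot with the collar about 16 mm above the roof. The box edge and shut door are parallel, the tool is still and there is no side load. I'm handing the job in.

```bash
python3 -c "
from h import *
print(job.sign_off()); s=env.read_state(); print(s['t'],s['ee_pos'],s['finger_gap'],s['wrist_force'])"
```

```text
the job is handed in; nothing more can be done
None
the job is handed in; nothing more can be done
```

I shut the door and put the thermometer through the roof slot, still gripped. The job was handed in at about 13.2 s of the 58 s allowed, and the sign-off gave no verdict.

- **Door:** I pushed it with shut fingertips through the catch until the force held steady at 23 N against the stop. After I backed off it stayed flush, and it still looked flush in the last scene picture. Its angle was judged from force and pictures, as there is no direct reading.
- **Thermometer:** I took the middle-sized one from the caddy by its wooden grip, across the 22 mm side, and lifted it straight out. I set it over the slot using wrist pictures and lowered it.
- **Last checks:** The TCP height of 0.1624 m puts the collar about 16 mm above the roof and the blade tip about 49 mm below it. Just before entry the tip was within about 0.2 mm of the slot's centre. The finger gap was 21.4 mm, the tool was still, and the wrist force was under 2 N.
- **Disagreements:** One move call was refused for a missing "turn" and did nothing. The top and scene cameras differed by up to 11 mm (slot, caddy), so I used the wrist camera for the grasp and the fit.
- **Bystanders:** None looked moved in the views I had, but I did not measure them again at the end.

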